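# Open the tablet jar in its holder

## Robot

A 6-joint arm with a two-finger parallel gripper is mounted at the origin on the work surface. World frame = base frame: x ahead of the robot, y to its left, z up, the work surface at z = 0. Lengths are in m, angles in degrees, forces in N, time in s.
With the tool pointing down it reaches from about 0.3 to 0.75 m from the base axis. Payload 8.5 kg.
Tool frame: the origin (TCP) lies on the centre line of the jaws, within the pads' length; the fingertips stand 19 mm ahead of it and the grasp point (between the pads) is the TCP (env.tcp_to_tips is the z of the fingertips in the tool frame, in m); z points along the fingers, y is the line along which they close (so a half turn about z gives the same grasp; the last joint's range is limited). The gripper opens to 85 mm and grips with 20 to 120 N. Pads are 22 mm wide; open, the fingers measure 114 mm over their backs; the gripper's body (76 mm by 85 mm) begins 54 mm behind the grasp point. The pads swing forward as they close: fully open they stand 13 mm farther back than shut.
Start: joints at [-88.482, 21.807, 74.336, -0, 83.858, -12.336], TCP at [0.132, -0.534, 0.25] pointing down, gripper open.
Joint ranges: [-178.18, 178.18], [-50.72, 133.34], [12.68, 142.11], [-81.47, 261.47], [9.98, 163.14], [-165.26, 165.26]. Speed limits (degrees/s): [136.94, 136.94, 180, 180, 180, 180].

## Interface

Orientations are given as a 3x3 rotation matrix whose columns are the frame's x, y, z axes.
In Python, from rig import env gives the robot as it stands.
- The arm moves only by the tool servo_tool, never from a script. Its argument "steps" is a list of rows, each an object of numbers: "tx", "ty", "tz": the shift along the world's x, y, z in cm; "yaw": the turn about the world's z in degrees; "claw": the finger opening in cm, from 0 to 8.54. In form: [{"tx": .., "ty": .., "tz": .., "yaw": .., "claw": ..}, ...]. A call has 1 to 20 rows; each row shifts and turns the commanded pose from where the row before left it; what a row does not reach is not made up. A row lasts 1/10 s, in which the tool goes at most 50 mm and 8.59 degrees, less where a joint would pass 70% of its speed; a pose out of reach is approached as far as the arm can. A call with a gripper value outside its range is refused whole. The fingers move at their own pace and stop on an object; "newtons" is the grip in N (left out, the last holds). Time passes only in rows, so rows that do not move let the fingers close. It gives the time, the measured TCP pose, the force, the opening and the grip force at its end, in the units of the state.
- env.observe(): the state, without advancing time (a new reading comes with each control period).
- env.get_image(name): name is "side" or "top" or "wrist"; returns (picture, depth): 480x640x3 uint8, red, green, blue; 480x640 float32, m along the optical axis (not along the pixel's ray), 0 where there is no reading.
- env.camera_model(name): a dict with "fovy" (degrees; the focal length in pixels is half the picture's height over the tangent of half this angle, whatever the lens; pixels are square), "cx", "cy" (the principal point, pixels), "T" (4x4, takes a point from camera to world coordinates). Camera axes: x right, y down, z forward; pixel columns grow to the right and rows downward; lengths in m; the calibration is good to about 2 mm. A picture is of the moment at which its call begins: read the wrist's pose just before it. camera_model takes no time and is no camera call; for the wrist camera it gives the pose at the moment of the call.
- env.close_job(): hands the job in; it is judged then, once.
The state is a dict: "time_s": time; "q": joint angles; "qvel": joint speeds; "joint_efforts": joint torques, N m; "position": TCP position; "tool_rot": TCP orientation; "ft_force": force on the tool from outside, world axes, zero at the start; "wrist_torque": the same for the moment, N m; "grip_width": finger opening in m; "gripper_force": force on a finger pad.
Only numpy, scipy, OpenCV 4.12 (cv2) and the standard library are available. Lean on these libraries where they do the work, as an engineer would, in place of code of your own. Each camera call takes 0.05 s, during which the arm holds its last target. There are 200 camera calls.

## Task

Carry the closed square jar of probe-cleaning tablets upright to the holder and seat it fully in the square pocket, so that the jar cannot turn. Then unscrew the tight lid, only as far as it needs to come free (about a fifth of a turn) and not on against the end stop, and lift it off. Finish while still holding the lid in the gripper, level and centred about 2 cm above the jar's mouth, with the jar still fully seated; do not put the lid down, and leave the gel bottle, the mouse and the ultrasound probe where they are.

Things in the scene. Friction and masses are not known exactly. Their poses are not given: they have to be found in the camera images.
- jar: White plastic jar with a square body, 60 x 60 mm and 66 mm high, and a round neck above it; closed with its lid it is 97 mm tall and weighs about 0.4 kg in all. Starts upright on the desk. Origin: centre of its underside; z up, x and y square to its flat sides (the jar looks the same every quarter turn). It may be carried by its lid.
- jar_mouth (a point): Centre of the jar's mouth, the top edge of its neck (43 mm across), 89.5 mm above the jar's underside. A sprung rubber seal ring lies on it and presses the closed lid upwards with about 12 N.
- lid: Grey round ribbed screw lid, 60 mm across, 26 mm tall, 3 mm walls, 30 g, on the jar. Origin: centre of its lower edge; z up. Closed, the lower edge is 71 mm above the jar's underside, 5 mm above the square body's shoulder, 18.5 mm below the mouth.
- lid_top (a point): Centre of the lid's top. The thread has three lugs and no rise. Turned counter-clockwise (from above) relative to the jar, against 0.2 to 0.4 N m of friction, the lid is free after about 50 degrees; near 90 degrees the lugs meet the next stop, so 60 to 80 is right (it may start up to 6 degrees loosened). On release the seal lifts it by at most 1.5 mm.
- lid_mark (a point): Small raised rib near the edge of the lid's top, 25 mm out along the lid's x. It points along the jar's x when the lid is tight, and turns towards the jar's y as the lid is unscrewed.
- holder: Grey jar holder screwed to the desk: base 100 x 100 mm, 8 mm thick, with a square pocket on it, 65 x 65 mm inside. Origin: centre of the base's underside; z up, x and y square to the pocket's walls (same every quarter turn). Seated, the jar's underside is 8 mm above the desk and the jar can turn only about 5 degrees either way.
- pocket (a point): Centre of the pocket's floor, 8 mm above the desk. The pocket's walls end 32 mm above the desk; above them a rim flared outwards reaches 45 mm and is about 82 mm wide inside at its top.
- gel_bottle: Bystander: white gel bottle standing upright, 54 mm across, 170 mm tall. Origin: centre of its underside.
- mouse: Bystander: black computer mouse, 105 x 60 x 33 mm. Origin: centre of its underside, long axis along its x.
- probe: Bystander: white ultrasound probe lying flat, about 150 mm long, 56 mm wide, 24 mm high. Origin: near its middle, on the underside, long axis along its x.
There are look-alikes about, which are no part of the job. Leave any blue look-alike of the lid alone.

How it is judged (in metres and radians):
On the way, in this order (a step that is already met when the one before it is completed fails the run):
1. the jar is fully seated in the holder's pocket with its lid still screwed on (x of jar in the frame of holder between -0.006 and 0.006 m and y of jar in the frame of holder between -0.006 and 0.006 m and z of jar in the frame of holder below 0.0115 m and angle between jar's own z axis and vertical below 0.08 rad and z of lid in the frame of jar_mouth between -0.022 and -0.014 m and angle between the x axis of lid and the x axis of jar, either way round below 0.45 rad), for 0.2 s.
2. the gripped lid has been turned until its thread is disengaged, the jar still seated (x of jar in the frame of holder between -0.006 and 0.006 m and y of jar in the frame of holder between -0.006 and 0.006 m and z of jar in the frame of holder below 0.0115 m and angle between jar's own z axis and vertical below 0.08 rad and contact force between the fingers and lid above 1 N and angle between the x axis of lid and the x axis of jar, either way round above 0.8 rad and z of lid in the frame of jar_mouth below 0.04 m), for 0.1 s.
At the end, for the whole second after the job is handed in: Jar in the pocket (6 mm of centre, underside within 3.5 mm of its floor, tilt under 0.08 rad). Lid gripped (over 1 N), touching neither jar nor holder, lower edge 5 to 40 mm above the mouth, centred within 20 mm, level within 0.2 rad, at rest (x of jar in the frame of holder between -0.006 and 0.006 m and y of jar in the frame of holder between -0.006 and 0.006 m and z of jar in the frame of holder below 0.0115 m and angle between jar's own z axis and vertical below 0.08 rad and contact force between the fingers and lid above 1 N and contact force between lid and jar below 0.1 N and contact force between lid and holder below 0.1 N and z of lid in the frame of jar_mouth between 0.005 and 0.04 m and horizontal distance between lid and jar_mouth below 0.02 m and angle between lid's own z axis and vertical below 0.2 rad and linear speed of each of lid, jar below 0.03 m/s); the arm keeps its last pose, push and grip.
It fails at once if the lid is turned on against the end stop (some 87 degrees) instead of being lifted once free (x of lid_mark in the frame of jar below 0.0012 m and z of lid in the frame of jar_mouth below -0.01 m).
It fails at once if the jar is tipped far over (angle between jar's own z axis and vertical above 0.6 rad).
It fails at once if the lid is pulled or wrenched very hard against the jar (contact force between lid and jar above 150 N).
It fails at once if the gel bottle, mouse or probe is moved by more than 3 cm or knocked over (distance of any of gel_bottle, mouse, probe from where it was at the start of the episode above 0.03 m or angle between any of gel_bottle, mouse, probe's own z axis and vertical above 0.5 rad).
It also fails if it takes over 45 s, if anything falls off the work surface, if the arm or the gripper's body presses on something with over 40 N, if the wrist force passes 120 N, or if a joint passes its speed limit or range.

## Working session

There is one attempt and no reset: what is moved stays moved. The work goes in short steps, Python scripts to look and compute and a tool call to move; the robot and the scene stay as the last step left them, time stands still between calls to the robot, and variables do not carry over. Pictures are saved under pics/ and viewed, at most 10 in all, crops included, and the job is handed in when it is done.

Besides the shell and the picture viewer there is one more tool, called after "Call:" by a JSON object that holds its "method" and its "body", one argument or row to a line. servo_tool: Moves the arm, as the interface text tells. Its arguments: {"type":"object","properties":{"steps":{"type":"array"},"newtons":{"type":"number"}},"required":["steps"]}

```bash
mkdir -p pics; ls; cat > h.py <<'E'
import numpy as np, cv2
from rig import env
def cam(n):
    m=env.camera_model(n); f=240/np.tan(np.radians(m['fovy']/2)); return m,f
def ray(n,uv,z,m=None):
    m,f=m or cam(n); T=np.array(m['T']); d=T[:3,:3]@np.array([(uv[0]-m['cx'])/f,(uv[1]-m['cy'])/f,1]); o=T[:3,3]
    return o+d*(z-o[2])/d[2]
def cloud(n,dep,mf):
    m,f=mf; v,u=np.mgrid[:480,:640]; P=np.stack([(u-m['cx'])/f*dep,(v-m['cy'])/f*dep,dep],-1); T=np.array(m['T']); return P@T[:3,:3].T+T[:3,3]
E
python3 - <<'E'
from h import *
for n in['top','side']:
    mf=cam(n); im,d=env.get_image(n); cv2.imwrite(f'pics/{n}0.png',im[:,:,::-1]); np.savez(f'{n}0.npz',im=im,d=d)
    print(n,np.round(mf[0]['T'],3).tolist(),mf[1],{k:v for k,v in mf[0].items() if k!='T'},(d>0).mean())
o=env.observe();print(o)
E
```

```text
pics
top [[0.006, -0.986, 0.166, 0.384], [-1.0, -0.01, -0.023, 0.018], [0.024, -0.165, -0.986, 1.265], [0.0, 0.0, 0.0, 1.0]] 581.4081150603913 {'fovy': 44.86078293842642, 'cx': 322.1798764686718, 'cy': 242.18802840877578} 0.9959895833333333
side [[-0.988, -0.091, 0.123, 0.506], [-0.153, 0.581, -0.8, 0.654], [0.001, -0.809, -0.588, 0.563], [0.0, 0.0, 0.0, 1.0]] 455.33404337213545 {'fovy': 55.58613432316357, 'cx': 320.6442239280665, 'cy': 245.2349581110754} 0.99607421875
{'time_s': 0.1, 'q': array([-8.84822524e+01,  2.18386875e+01,  7.43787441e+01, -3.59784370e-04,
        8.38573841e+01, -1.23362851e+01]), 'qvel': array([ 0.0263112 , -0.12152611, -0.18778136,  0.01036747, -0.03408745,
       -0.04288114]), 'joint_efforts': array([ 2.31253718e-03, -4.49223590e+01, -2.31658888e+01, -3.02132903e-04,
        3.62102801e-03,  1.30072380e-06]), 'position': array([ 0.1316824 , -0.53376789,  0.24976871]), 'tool_rot': array([[ 9.70908743e-01,  2.39449808e-01, -4.08268355e-05],
       [ 2.39449656e-01, -9.70907904e-01,  1.30515620e-03],
       [ 2.72880305e-04, -1.27696354e-03, -9.99999147e-01]]), 'ft_force': array([-0.82129571,  0.25865028,  0.04467244]), 'wrist_torque': array([-0.00624418,  0.02270674, -0.04421461]), 'gripper_force': 0.0, 'grip_width': 0.08558497489843966}
```

View pics/top0.png

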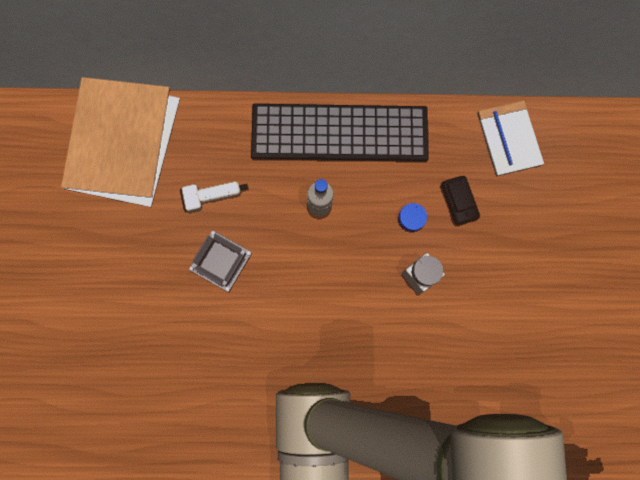

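View pics/side0.png

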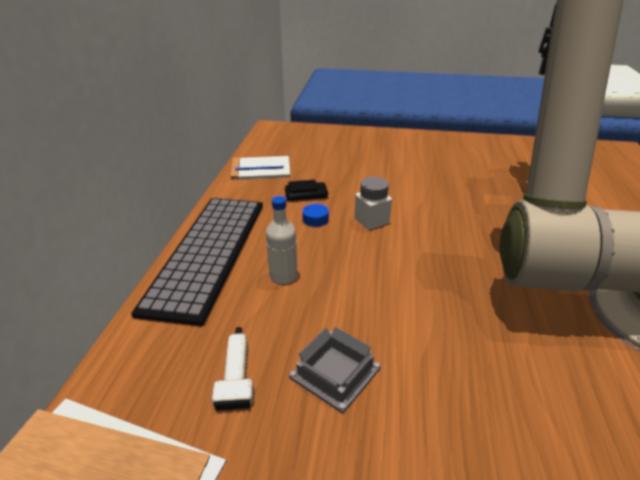

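The top view shows the grey lid on the square white jar at about (427,270). Things that could be mistaken for it are the blue lid at (413,217) and the bottle's blue cap at (321,187). The square holder is at (220,260), the probe at (212,195) and the mouse at (460,200). By the description, I choose the grey lid on the jar.

```bash
python3 - <<'E'
from h import *
z=np.load('top0.npz');im,d=z['im'],z['d'];mf=cam('top');P=cloud('top',d,mf);Z=P[...,2]
def box(u0,u1,v0,v1):
    m=np.zeros(Z.shape,bool);m[v0:v1,u0:u1]=1;return m
desk=P[300:330,150:250,2];print('desk z',desk.mean(),desk.std())
hsv=cv2.cvtColor(im,cv2.COLOR_RGB2HSV)
b=box(395,455,245,300)
m=b&(Z>.088);p=P[m];print('lid z',np.median(p[:,2]),m.sum());
(u,v),r=cv2.minEnclosingCircle(np.argwhere(m)[:,::-1].astype(np.float32));
# area centroid
c=np.argwhere(m)[:,::-1].mean(0);print(c,(u,v),r,'lid ctr',ray('top',c,.097),'span',np.ptp(p[:,:2],axis=0))
def rect(name,m,h):
    uv=np.argwhere(m)[:,::-1]; xy=np.array([ray('top',q,h,mf)[:2] for q in uv]).astype(np.float32)
    r=cv2.minAreaRect(xy*1000);print(name,m.sum(),r, 'mean',xy.mean(0))
m=b&(Z>.058)&(Z<.075);rect('shoulder',m,.066)
print('tophalf z>.03');
h=box(180,260,225,300)
rect('holder base',h&(Z>.004)&(Z<.02)&(hsv[...,1]<90),.008)
rect('rim',h&(Z>.037),.045)
rect('floor',h&(hsv[...,1]<90)&(hsv[...,2]>100)&(Z<.014)&box(205,236,246,275),.008)
rect('allholder',h&(hsv[...,1]<80),.008)
m=box(440,485,170,230)&(hsv[...,2]<60);rect('mouse',m,.02)
a=cv2.resize(im[240:305,390:460,::-1],None,fx=6,fy=6,interpolation=cv2.INTER_CUBIC)
c=cv2.resize(im[225:295,185:255,::-1],(390,390),interpolation=cv2.INTER_CUBIC)
cv2.imwrite('pics/crop.png',np.hstack([cv2.resize(a,(400,390)),c]))
E
```

```text
desk z 0.004974943888234946 0.07648580241989003
lid z 0.09704174891888184 716
[427.84636872 270.42318436] (427.0, 271.5) 36.431541442871094 lid ctr [ 0.52396115 -0.22411209  0.097     ] span [0.17028521 0.27432383]
shoulder 150 ((523.7744750976562, -224.09512329101562), (59.88015365600586, 60.84846115112305), 39.02192687988281) mean [ 0.5150595  -0.21133785]
tophalf z>.03
holder base 1266 ((551.9066162109375, 210.23739624023438), (100.34404754638672, 100.19638061523438), 61.19342041015625) mean [0.5484513  0.20688646]
rim 576 ((546.2626342773438, 193.29196166992188), (140.42552185058594, 158.498046875), 84.43769073486328) mean [0.55213875 0.2119729 ]
floor 711 ((553.5189208984375, 210.30149841308594), (61.405670166015625, 65.68362426757812), 0.5656968951225281) mean [0.5532643  0.21171843]
allholder 2113 ((552.3632202148438, 211.29771423339844), (102.4003677368164, 100.15828704833984), 61.352230072021484) mean [0.55179214 0.21079965]
mouse 1187 ((690.4868774414062, -314.50836181640625), (102.74291229248047, 59.63323974609375), 17.716793060302734) mean [ 0.6904067  -0.31460643]
```

View pics/crop.png

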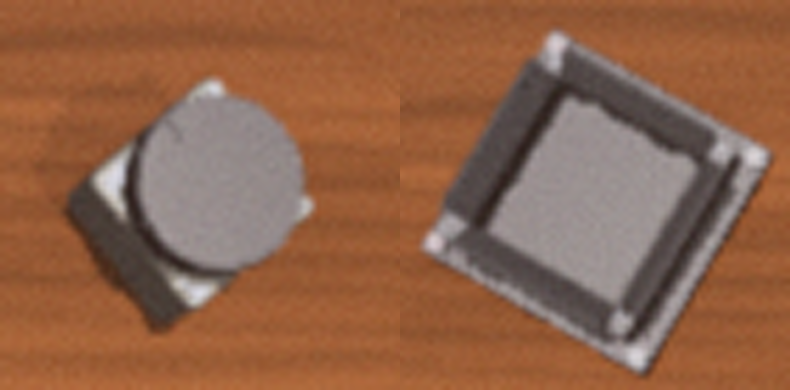

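The crop confirms it. The grey ribbed lid has its mark at upper left (175,125), along the jar's x at about 39°. The holder's pocket is square at about 61°. The jar is at (0.524,-0.224) and the holder at (0.552,0.211). Next I move above the jar.

Call:
{"method": "servo_tool", "body": {
  "steps": [
    {"tx":3.27,"ty":2.58},
    {"tx":3.27,"ty":2.58},
    {"tx":3.27,"ty":2.58},
    {"tx":3.27,"ty":2.58},
    {"tx":3.27,"ty":2.58},
    {"tx":3.27,"ty":2.58},
    {"tx":3.27,"ty":2.58},
    {"tx":3.27,"ty":2.58},
    {"tx":3.27,"ty":2.58},
    {"tx":3.27,"ty":2.58},
    {"tx":3.27,"ty":2.58},
    {"tx":3.27,"ty":2.58},
    {},
    {}
  ]
}}

```text
invalid input at $.steps[0]: expected keys tx, ty, tz, yaw, claw
```

```bash
python3 - <<'E'
from h import *
print(env.tcp_to_tips)
o=env.observe();print(o['position'],o['tool_rot'][:,0],o['q'])
mf=cam('wrist');im,d=env.get_image('wrist');cv2.imwrite('pics/w1.png',im[:,:,::-1]);np.savez('w1.npz',im=im,d=d)
P=cloud('wrist',d,mf);m=(P[...,2]>.09)&(P[...,2]<.105)&(np.hypot(P[...,0]-.524,P[...,1]+.224)<.06)
xy=P[m][:,:2].astype(np.float32);(c,r)=cv2.minEnclosingCircle(xy*1000);print(m.sum(),c,r,xy.mean(0),np.median(P[m][:,2]))
m=(P[...,2]>.06)&(P[...,2]<.07)&(np.hypot(P[...,0]-.524,P[...,1]+.224)<.06)
print(m.sum(),cv2.minAreaRect((P[m][:,:2]*1000).astype(np.float32)))
E
```

```text
0.019
[ 0.1316824  -0.53376789  0.24976871] [9.70908743e-01 2.39449656e-01 2.72880305e-04] [-8.84822524e+01  2.18386875e+01  7.43787441e+01 -3.59784370e-04
  8.38573841e+01 -1.23362851e+01]
0 (0.0, 0.0) 0.0 [nan nan] nan
0 ((0.0, 0.0), (0.0, 0.0), 0.0)<stdin>:6: RuntimeWarning: Mean of empty slice.
  ret = um.true_divide(
  return _methods._mean(a, axis=axis, dtype=dtype,
  ret = ret.dtype.type(ret / rcount)
```

View pics/w1.png

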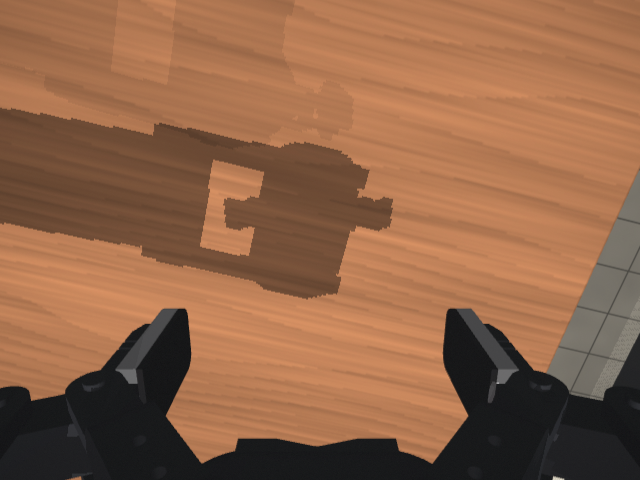

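The move was refused because every row needs all the keys. The wrist view shows only bare desk and the finger pads at about (170,360) and (470,360), as the arm is still at its start. I'll send the move again.

Call:
{"method": "servo_tool", "body": {
  "steps": [
    {"tx":3.27,"ty":2.58,"tz":0,"yaw":0,"claw":8.5},
    {"tx":3.27,"ty":2.58,"tz":0,"yaw":0,"claw":8.5},
    {"tx":3.27,"ty":2.58,"tz":0,"yaw":0,"claw":8.5},
    {"tx":3.27,"ty":2.58,"tz":0,"yaw":0,"claw":8.5},
    {"tx":3.27,"ty":2.58,"tz":0,"yaw":0,"claw":8.5},
    {"tx":3.27,"ty":2.58,"tz":0,"yaw":0,"claw":8.5},
    {"tx":3.27,"ty":2.58,"tz":0,"yaw":0,"claw":8.5},
    {"tx":3.27,"ty":2.58,"tz":0,"yaw":0,"claw":8.5},
    {"tx":3.27,"ty":2.58,"tz":0,"yaw":0,"claw":8.5},
    {"tx":3.27,"ty":2.58,"tz":0,"yaw":0,"claw":8.5},
    {"tx":3.27,"ty":2.58,"tz":0,"yaw":0,"claw":8.5},
    {"tx":3.27,"ty":2.58,"tz":0,"yaw":0,"claw":8.5},
    {"tx":0,"ty":0,"tz":0,"yaw":0,"claw":8.5},
    {"tx":0,"ty":0,"tz":0,"yaw":0,"claw":8.5}
  ]
}}

```text
time_s: 1.55
position: [0.5243, -0.2238, 0.2498]
tool_rot: [[0.97, 0.241, -0.001], [0.241, -0.97, 0.0], [-0.001, -0.001, -1.0]]
ft_force: [-1.2, -0.2, 0.6]
grip_width: 0.0851
gripper_force: 0.0
```

```bash
cat > wl.py <<'E'
from h import *
o=env.observe();print(o['time_s'],o['position'],o['tool_rot'][:,0])
mf=cam('wrist');im,d=env.get_image('wrist');cv2.imwrite('pics/w2.png',im[:,:,::-1]);np.savez('w2.npz',im=im,d=d)
P=cloud('wrist',d,mf);n=(np.hypot(P[...,0]-.524,P[...,1]+.224)<.06)
m=(P[...,2]>.09)&(P[...,2]<.105)&n
if m.any():
    xy=P[m][:,:2].astype(np.float32);(c,r)=cv2.minEnclosingCircle(xy*1000);print(m.sum(),c,r,xy.mean(0),np.median(P[m][:,2]))
m=(P[...,2]>.06)&(P[...,2]<.07)&n
print(m.sum(),cv2.minAreaRect((P[m][:,:2]*1000).astype(np.float32)))
E
python3 wl.py
```

```text
1.55 [ 0.52431587 -0.22378289  0.24983752] [ 9.70495423e-01  2.41118178e-01 -8.10766030e-04]
6321 (526.278076171875, -223.98431396484375) 30.30402374267578 [ 0.5273854  -0.22374965] 0.09699234785444655
843 ((526.280517578125, -223.92074584960938), (59.504032135009766, 59.79708480834961), 38.6630973815918)
```

View pics/w2.png

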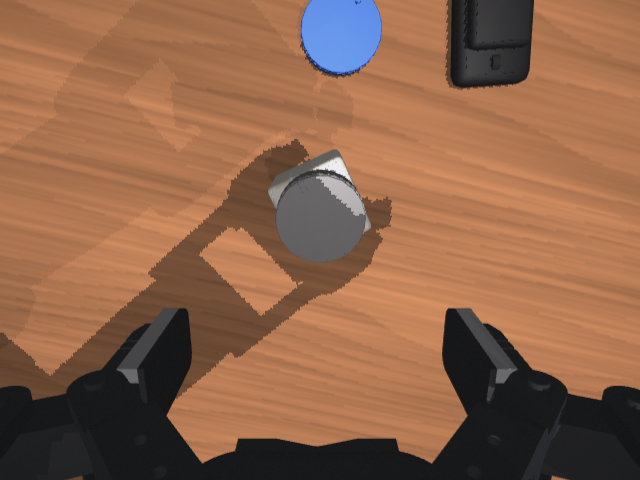

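The wrist view shows the grey lid at (321,217) on the jar, the blue lid at (341,30) and the mouse at (490,40). The lid centre comes out at about (0.525,-0.224), averaging both cameras. I go down and grip it.

Call:
{"method": "servo_tool", "body": {
  "steps": [
    {"tx":0.08,"ty":0,"tz":-4,"yaw":0,"claw":8.5},
    {"tx":0,"ty":0,"tz":-4,"yaw":0,"claw":8.5},
    {"tx":0,"ty":0,"tz":-3,"yaw":0,"claw":8.5},
    {"tx":0,"ty":0,"tz":-2,"yaw":0,"claw":8.5},
    {"tx":0,"ty":0,"tz":-1.5,"yaw":0,"claw":8.5},
    {"tx":0,"ty":0,"tz":-1.2,"yaw":0,"claw":8.5},
    {"tx":0,"ty":0,"tz":0,"yaw":0,"claw":8.5},
    {"tx":0,"ty":0,"tz":0,"yaw":0,"claw":5.5},
    {"tx":0,"ty":0,"tz":0,"yaw":0,"claw":5.5},
    {"tx":0,"ty":0,"tz":0,"yaw":0,"claw":5.5},
    {"tx":0,"ty":0,"tz":0,"yaw":0,"claw":5.5},
    {"tx":0,"ty":0,"tz":0,"yaw":0,"claw":5.5},
    {"tx":0,"ty":0,"tz":0,"yaw":0,"claw":5.5}
  ],
  "newtons": 60
}}

```text
time_s: 2.9
position: [0.5254, -0.2251, 0.0949]
tool_rot: [[0.971, 0.239, 0.002], [0.239, -0.971, -0.002], [0.002, 0.003, -1.0]]
ft_force: [0.1, -1.6, 5.8]
grip_width: 0.0583
gripper_force: 63.3
```

Gripped, so I lift.

Call:
{"method": "servo_tool", "body": {
  "steps": [
    {"tx":0,"ty":0,"tz":0.5,"yaw":0,"claw":5.5},
    {"tx":0,"ty":0,"tz":1.5,"yaw":0,"claw":5.5},
    {"tx":0,"ty":0,"tz":3,"yaw":0,"claw":5.5},
    {"tx":0,"ty":0,"tz":4,"yaw":0,"claw":5.5},
    {"tx":0,"ty":0,"tz":4,"yaw":0,"claw":5.5},
    {"tx":0,"ty":0,"tz":3,"yaw":0,"claw":5.5},
    {"tx":0,"ty":0,"tz":1,"yaw":0,"claw":5.5},
    {"tx":0,"ty":0,"tz":0,"yaw":0,"claw":5.5},
    {"tx":0,"ty":0,"tz":0,"yaw":0,"claw":5.5}
  ]
}}

```text
time_s: 3.8
position: [0.5243, -0.224, 0.2614]
tool_rot: [[0.971, 0.239, -0.003], [0.239, -0.971, 0.002], [-0.002, -0.003, -1.0]]
ft_force: [-0.2, -0.8, -3.6]
grip_width: 0.0583
gripper_force: 65.7
```

Call:
{"method": "servo_tool", "body": {
  "steps": [
    {"tx":0.19,"ty":1,"tz":0,"yaw":1.5,"claw":5.5},
    {"tx":0.19,"ty":2,"tz":0,"yaw":1.5,"claw":5.5},
    {"tx":0.19,"ty":3,"tz":0,"yaw":1.5,"claw":5.5},
    {"tx":0.19,"ty":3.5,"tz":0,"yaw":1.5,"claw":5.5},
    {"tx":0.19,"ty":3.5,"tz":0,"yaw":1.5,"claw":5.5},
    {"tx":0.19,"ty":3.5,"tz":0,"yaw":1.5,"claw":5.5},
    {"tx":0.19,"ty":3.5,"tz":0,"yaw":1.5,"claw":5.5},
    {"tx":0.19,"ty":3.5,"tz":0,"yaw":1.5,"claw":5.5},
    {"tx":0.19,"ty":3.5,"tz":0,"yaw":1.5,"claw":5.5},
    {"tx":0.19,"ty":3.5,"tz":0,"yaw":1.5,"claw":5.5},
    {"tx":0.19,"ty":3.5,"tz":0,"yaw":1.5,"claw":5.5},
    {"tx":0.19,"ty":3.5,"tz":0,"yaw":1.5,"claw":5.5},
    {"tx":0.19,"ty":3,"tz":0,"yaw":1.5,"claw":5.5},
    {"tx":0.19,"ty":2,"tz":0,"yaw":1.5,"claw":5.5},
    {"tx":0.19,"ty":1,"tz":0,"yaw":1.5,"claw":5.5},
    {"tx":0,"ty":0,"tz":0,"yaw":0,"claw":5.5},
    {"tx":0,"ty":0,"tz":0,"yaw":0,"claw":5.5}
  ]
}}

```text
time_s: 5.5
position: [0.5533, 0.2101, 0.2628]
tool_rot: [[0.806, 0.592, -0.001], [0.592, -0.806, -0.001], [-0.001, -0.0, -1.0]]
ft_force: [-0.6, -0.2, -4.2]
grip_width: 0.0584
gripper_force: 65.7
```

```bash
python3 - <<'E'
from h import *
o=env.observe();print(o['time_s'],o['position'],o['tool_rot'][:,0],np.degrees(np.arctan2(o['tool_rot'][1,0],o['tool_rot'][0,0])))
for n in['wrist','side']:
    mf=cam(n);im,d=env.get_image(n);np.savez(n+'3.npz',im=im,d=d)
    cv2.imwrite('pics/%s3.png'%n,im[:,:,::-1]);P=cloud(n,d,mf);Z=P[...,2]
    near=(np.hypot(P[...,0]-.552,P[...,1]-.211)<.085)&(d>0)
    hsv=cv2.cvtColor(im,cv2.COLOR_RGB2HSV)
    for nm,m in[('base',near&(Z>.004)&(Z<.02)&(hsv[...,1]<90)),('shoulder',near&(Z>.225)&(Z<.24)),('jar',near&(Z>.15)&(Z<.235)),('rim',near&(Z>.02)&(Z<.05))]:
        if m.sum()>5: print(n,nm,m.sum(),cv2.minAreaRect((P[m][:,:2]*1000).astype(np.float32)),Z[m].min())
a=[cv2.imread('pics/%s3.png'%n) for n in['wrist','side']]
cv2.imwrite('pics/c3.png',cv2.resize(np.hstack(a),(800,300)))
E
```

```text
5.5 [0.55325612 0.21005058 0.2627542 ] [ 0.80561068  0.59244401 -0.00123553] 36.33066750712655
wrist base 4229 ((553.1405639648438, 211.73040771484375), (99.33131408691406, 100.07560729980469), 61.09929656982422) 0.0042436803383569255
wrist shoulder 3429 ((566.3240356445312, 229.63839721679688), (27.821569442749023, 64.15620422363281), 46.471923828125) 0.2250540445560393
wrist jar 6187 ((556.3135986328125, 216.0359649658203), (50.32631301879883, 60.21552276611328), 61.04739761352539) 0.17099617050920185
wrist rim 3196 ((552.8545532226562, 211.48358154296875), (87.59201049804688, 87.922119140625), 61.065250396728516) 0.020006503024428246
side base 2417 ((552.1460571289062, 212.44142150878906), (100.02835083007812, 100.02446746826172), 61.53950500488281) 0.004025021877077761
side shoulder 759 ((552.7398071289062, 211.97508239746094), (60.965023040771484, 60.422645568847656), 61.60592269897461) 0.22503380319286265
side jar 2811 ((552.939697265625, 211.92770385742188), (61.290828704833984, 60.87141418457031), 61.37843704223633) 0.16806446582356094
side rim 2116 ((551.9427490234375, 210.63848876953125), (88.25088500976562, 88.46967315673828), 60.40550994873047) 0.020003187785362142
```

View pics/c3.png

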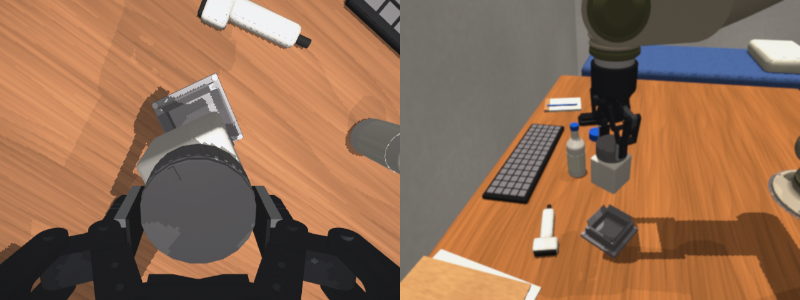

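The left half (wrist) shows the held jar above the holder, with the lid at about (198,205), its mark at (178,172) and the holder at (205,105). The right half (side) shows the jar upright over the holder. Jar and holder agree within 1 mm and 0.5°, so I lower it.

Call:
{"method": "servo_tool", "body": {
  "steps": [
    {"tx":-0.05,"ty":0,"tz":-2,"yaw":0,"claw":5.5},
    {"tx":0,"ty":0,"tz":-3,"yaw":0,"claw":5.5},
    {"tx":0,"ty":0,"tz":-3,"yaw":0,"claw":5.5},
    {"tx":0,"ty":0,"tz":-2,"yaw":0,"claw":5.5},
    {"tx":0,"ty":0,"tz":-1.2,"yaw":0,"claw":5.5},
    {"tx":0,"ty":0,"tz":-0.8,"yaw":0,"claw":5.5},
    {"tx":0,"ty":0,"tz":-0.8,"yaw":0,"claw":5.5},
    {"tx":0,"ty":0,"tz":-0.6,"yaw":0,"claw":5.5},
    {"tx":0,"ty":0,"tz":0,"yaw":0,"claw":5.5}
  ]
}}

```text
time_s: 6.5
position: [0.5527, 0.2105, 0.129]
tool_rot: [[0.805, 0.593, -0.001], [0.593, -0.805, -0.0], [-0.001, -0.0, -1.0]]
ft_force: [-1.3, -0.5, -3.9]
grip_width: 0.058
gripper_force: 65.6
```

Call:
{"method": "servo_tool", "body": {
  "steps": [
    {"tx":0,"ty":0,"tz":-0.5,"yaw":0,"claw":5.5},
    {"tx":0,"ty":0,"tz":-0.5,"yaw":0,"claw":5.5},
    {"tx":0,"ty":0,"tz":-0.5,"yaw":0,"claw":5.5},
    {"tx":0,"ty":0,"tz":-0.4,"yaw":0,"claw":5.5},
    {"tx":0,"ty":0,"tz":-0.3,"yaw":0,"claw":5.5},
    {"tx":0,"ty":0,"tz":-0.2,"yaw":0,"claw":5.5},
    {"tx":0,"ty":0,"tz":-0.1,"yaw":0,"claw":5.5},
    {"tx":0,"ty":0,"tz":0,"yaw":0,"claw":5.5},
    {"tx":0,"ty":0,"tz":0,"yaw":0,"claw":5.5}
  ]
}}

```text
time_s: 7.4
position: [0.553, 0.2106, 0.1045]
tool_rot: [[0.805, 0.593, 0.0], [0.593, -0.805, 0.0], [0.0, 0.0, -1.0]]
ft_force: [0.0, -1.0, -3.5]
grip_width: 0.0583
gripper_force: 65.6
```

Still hanging freely, about 1.5 mm to go.

Call:
{"method": "servo_tool", "body": {
  "steps": [
    {"tx":0,"ty":0,"tz":-0.1,"yaw":0,"claw":5.5},
    {"tx":0,"ty":0,"tz":-0.1,"yaw":0,"claw":5.5},
    {"tx":0,"ty":0,"tz":-0.1,"yaw":0,"claw":5.5},
    {"tx":0,"ty":0,"tz":0,"yaw":0,"claw":5.5},
    {"tx":0,"ty":0,"tz":0,"yaw":0,"claw":5.5},
    {"tx":0,"ty":0,"tz":0,"yaw":0,"claw":5.5}
  ]
}}

```text
time_s: 8.0
position: [0.5535, 0.2105, 0.1028]
tool_rot: [[0.805, 0.593, 0.002], [0.593, -0.805, 0.0], [0.002, 0.001, -1.0]]
ft_force: [-0.7, -1.0, 7.1]
grip_width: 0.0584
gripper_force: 66.7
```

```bash
cat > s.py <<'E'
from h import *
o=env.observe();print(o['time_s'],o['position'],o['ft_force'],o['wrist_torque'],np.degrees(np.arctan2(o['tool_rot'][1,0],o['tool_rot'][0,0])))
n='side';mf=cam(n);im,d=env.get_image(n);P=cloud(n,d,mf);Z=P[...,2]
near=(np.hypot(P[...,0]-.552,P[...,1]-.211)<.06)&(d>0)
m=near&(Z>.05)&(Z<.078);m&=(im.min(-1)>90)
print('shoulder top',np.percentile(Z[m],[90,95,98]))
m2=near&(Z>.068)&(Z<.078);print(m2.sum(),cv2.minAreaRect((P[m2][:,:2]*1000).astype(np.float32)))
cv2.imwrite('pics/s%d.png'%(o['time_s']*10),cv2.resize(im[300:420,260:420,::-1],(800,600)))
E
python3 s.py
```

```text
8.0 [0.55350541 0.21053321 0.10275307] [-0.68636403 -0.95659861  7.12144795] [-0.14212059  0.39088266  0.02240073] 36.34817608141691
shoulder top [0.07421268 0.07464732 0.07505161]
395 ((552.9473876953125, 214.38868713378906), (58.0272102355957, 59.756431579589844), 62.611305236816406)
```

The jar is seated: TCP height, shoulder height (0.074) and contact force all agree. Now I unscrew.

Call:
{"method": "servo_tool", "body": {
  "steps": [
    {"tx":0,"ty":0,"tz":0,"yaw":2,"claw":5.5},
    {"tx":0,"ty":0,"tz":0,"yaw":4,"claw":5.5},
    {"tx":0,"ty":0,"tz":0,"yaw":5,"claw":5.5},
    {"tx":0,"ty":0,"tz":0,"yaw":5,"claw":5.5},
    {"tx":0,"ty":0,"tz":0,"yaw":5,"claw":5.5},
    {"tx":0,"ty":0,"tz":0,"yaw":5,"claw":5.5},
    {"tx":0,"ty":0,"tz":0,"yaw":5,"claw":5.5},
    {"tx":0,"ty":0,"tz":0,"yaw":5,"claw":5.5},
    {"tx":0,"ty":0,"tz":0,"yaw":5,"claw":5.5},
    {"tx":0,"ty":0,"tz":0,"yaw":5,"claw":5.5},
    {"tx":0,"ty":0,"tz":0,"yaw":5,"claw":5.5},
    {"tx":0,"ty":0,"tz":0,"yaw":5,"claw":5.5},
    {"tx":0,"ty":0,"tz":0,"yaw":5,"claw":5.5},
    {"tx":0,"ty":0,"tz":0,"yaw":4,"claw":5.5},
    {"tx":0,"ty":0,"tz":0,"yaw":0,"claw":5.5},
    {"tx":0,"ty":0,"tz":0,"yaw":0,"claw":5.5}
  ]
}}

```text
time_s: 9.65
position: [0.554, 0.2108, 0.1033]
tool_rot: [[-0.197, 0.98, 0.004], [0.98, 0.197, 0.001], [-0.0, 0.004, -1.0]]
ft_force: [-0.9, -0.5, 9.2]
grip_width: 0.0587
gripper_force: 67.0
```

```bash
python3 s.py; python3 - <<'E'
from h import *
im,d=env.get_image('wrist');mf=cam('wrist');P=cloud('wrist',d,mf);Z=P[...,2]
m=(Z>.06)&(Z<.078)&(np.hypot(P[...,0]-.552,P[...,1]-.211)<.06)&(im.min(-1)>90)
print(m.sum(),cv2.minAreaRect((P[m][:,:2]*1000).astype(np.float32)))
cv2.imwrite('pics/w5.png',im[:,:,::-1])
E
```

```text
9.65 [0.55403702 0.21081703 0.10331989] [-0.90850658 -0.47609631  9.1537626 ] [-0.03896585  0.2114222   0.05513209] 101.36273963289088
shoulder top [0.07424495 0.07463664 0.07511873]
418 ((552.5758056640625, 212.96047973632812), (61.320621490478516, 59.21632385253906), 62.499176025390625)
3528 ((549.9349975585938, 232.3780975341797), (79.58067321777344, 40.53402328491211), 13.54450511932373)
```

View pics/w5.png

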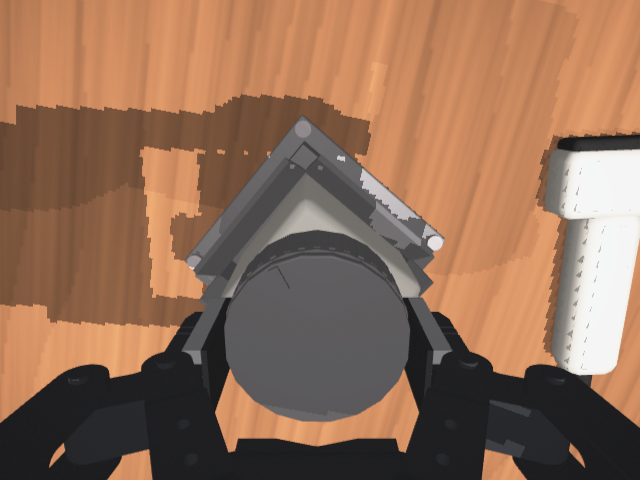

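The mark at (283,278) has turned with the gripper, the lid centre being at (317,328), so the lid did not slip. That puts the relative turn at about 60–70°, and the seal has already pushed the lid up slightly. I lift gently.

Call:
{"method": "servo_tool", "body": {
  "steps": [
    {"tx":0,"ty":0,"tz":0.1,"yaw":0,"claw":5.5},
    {"tx":0,"ty":0,"tz":0.2,"yaw":0,"claw":5.5},
    {"tx":0,"ty":0,"tz":0.2,"yaw":0,"claw":5.5},
    {"tx":0,"ty":0,"tz":0.1,"yaw":0,"claw":5.5},
    {"tx":0,"ty":0,"tz":0,"yaw":0,"claw":5.5}
  ]
}}

```text
time_s: 10.25
position: [0.5531, 0.2107, 0.1074]
tool_rot: [[-0.197, 0.98, 0.001], [0.98, 0.197, 0.0], [0.0, 0.001, -1.0]]
ft_force: [1.8, 0.3, 0.2]
grip_width: 0.0582
gripper_force: 66.0
```

The force is near zero, so the lid is free of the jar. I raise it the rest of the way.

Call:
{"method": "servo_tool", "body": {
  "steps": [
    {"tx":0,"ty":0,"tz":0.3,"yaw":0,"claw":5.5},
    {"tx":0,"ty":0,"tz":0.5,"yaw":0,"claw":5.5},
    {"tx":0,"ty":0,"tz":0.6,"yaw":0,"claw":5.5},
    {"tx":0,"ty":0,"tz":0.6,"yaw":0,"claw":5.5},
    {"tx":0,"ty":0,"tz":0.6,"yaw":0,"claw":5.5},
    {"tx":0,"ty":0,"tz":0.5,"yaw":0,"claw":5.5},
    {"tx":0,"ty":0,"tz":0.3,"yaw":0,"claw":5.5},
    {"tx":0,"ty":0,"tz":0,"yaw":0,"claw":5.5},
    {"tx":0,"ty":0,"tz":0,"yaw":0,"claw":5.5},
    {"tx":0,"ty":0,"tz":0,"yaw":0,"claw":5.5}
  ]
}}

```text
time_s: 11.25
position: [0.5528, 0.2106, 0.141]
tool_rot: [[-0.197, 0.98, -0.001], [0.98, 0.197, -0.0], [0.0, -0.001, -1.0]]
ft_force: [0.2, 0.2, -1.4]
grip_width: 0.0584
gripper_force: 66.0
```

```bash
python3 s.py; ls pics
```

```text
11.25 [0.55275918 0.21058971 0.14103016] [ 0.16330661  0.19723959 -1.37005909] [ 0.03371963  0.01193975 -0.01263039] 101.3539184041608
shoulder top [0.07464852 0.07543412 0.07660433]
709 ((552.73095703125, 212.6322021484375), (60.568843841552734, 60.031517028808594), 61.45120620727539)
c3.png
crop.png
s112.png
s80.png
s96.png
side0.png
side3.png
top0.png
w1.png
w2.png
w5.png
wrist3.png
```

View pics/s112.png

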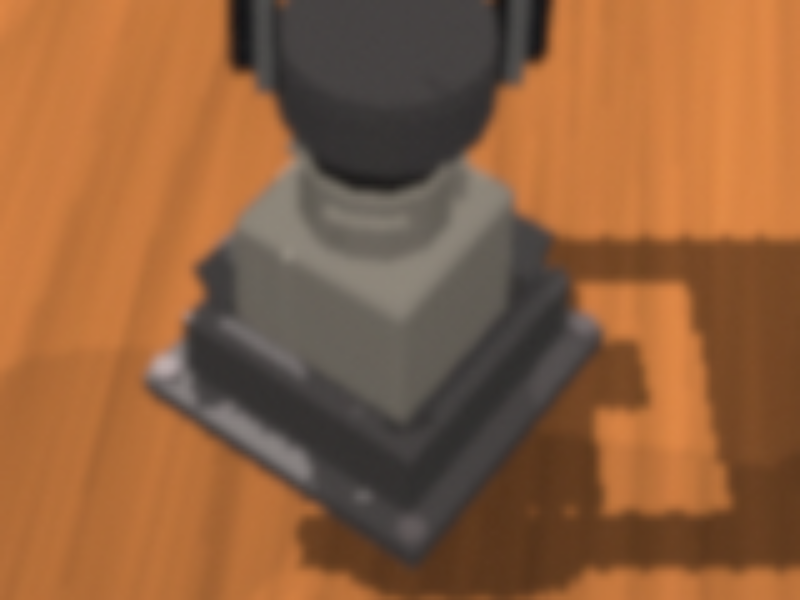

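The crop shows the jar seated square in the pocket, its neck and thread lug visible at (370,215). The lid (385,90) is held level above the mouth.

```bash
python3 -c "
from rig import env
print(env.close_job())"
```

```text
the job is handed in; nothing more can be done
None
```

I handed the job in at about 11 s of the 45 s limit: the jar is seated in the holder, and the lid, unscrewed after a 65° turn, is held level about 2 cm above the mouth (the hand-in gave no verdict).

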